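Seat a filter cartridge in its V-rest and press it home

ROBOT

A 7-joint arm with a two-finger parallel gripper is mounted at the origin on the work surface. World frame = base frame: x ahead of the robot, y to its left, z up, the work surface at z = 0. Lengths are in m, angles in rad, forces in N, time in s.
With the tool pointing down it reaches from about 0.4 to 0.85 m from the base axis. Payload 10.4 kg.
Tool frame: the origin (TCP) lies at the very end of the fingers, on their centre line; the grasp point (between the pads) lies 19 mm behind it; y points along the fingers, z is the direction in which the jaws open and shut, and the axes are right-handed (so a half turn about y gives the same grasp; the last joint's range is limited). The gripper opens to 85 mm and grips with 20 to 120 N. Pads are 22 mm wide; open, the fingers measure 114 mm over their backs; the gripper's body (76 mm by 85 mm) begins 54 mm behind the grasp point. The pads swing forward as they close: fully open they stand 13 mm farther back than shut.
Start: joints at [1.237, 0.332, -0.065, 1.46, 0.022, 1.35, -0.088], TCP at [0.191, -0.595, 0.231] pointing down, gripper open.
Joint ranges: [-2.6, 2.6], [-0.5, 2.12], [-1.47, 1.34], [0.16, 2.42], [-1.27, 4.41], [0.06, 2.06], [-2.6, 2.6]. Speed limits (rad/s): [2.22, 2.22, 2.79, 2.79, 3.14, 3.14, 3.14].

INTERFACE

Orientations are given as a unit quaternion [x, y, z, w].
In Python, from workcell import manip gives the robot as it stands.
- The arm moves only by the tool arm_command, never from a script. Its argument "commands" is a list that holds one entry, the list of rows, each a list of 6 numbers: the shift along the world's x, y, z in cm, then the turn, a rotation vector about the world's x, y, z in degrees. A call has 1 to 20 rows; each row is the pose to reach, as a shift and turn from the pose commanded when the call began; what a row does not reach only later rows make up. A row lasts 1/10 s, in which the tool goes at most 50 mm and 8.59 degrees, less where a joint would pass 70% of its speed; a pose out of reach is approached as far as the arm can. A call with a gripper value outside its range is refused whole. "claw" is the finger opening in cm, from 0 to 8.54, set as the call begins (left out, the last holds). The fingers move at their own pace and stop on an object; "newtons" is the grip in N (left out, the last holds). Time passes only in rows, so rows that repeat a pose let the fingers close. It gives the time, the measured TCP pose, the force and the opening at its end, in the units of the state.
- manip.get_obs(): the state, without advancing time (a new reading comes with each control period).
- manip.camera(name): name is "side" or "top" or "wrist"; returns a dict with "pixels" (384x512x3 uint8, blue, green, red), "depth" (384x512 float32, m along the optical axis (not along the pixel's ray), 0 where there is no reading), "K" (3x3 intrinsics, pixels), "rvec" (rotation vector, rad) and "tvec" (3), from world to camera coordinates, as OpenCV has them. Camera axes: x right, y down, z forward; pixel columns grow to the right and rows downward; lengths in m; the calibration is good to about 2 mm. The wrist camera is an equidistant fisheye: a pixel r from the principal point sees the ray r / f radians off the axis. A picture is of the moment at which its call begins.
- manip.hand_in(): hands the job in, once; it reports no verdict.
Trained networks look in the newest picture that a camera, given by its name, has taken for a name from the list of things; names that differ only in an ending like _2 or _b are one class to them, and where a whole thing is asked for, a point or a joint stands for the part that bears it (a point fixed in the world has none). Each returns a list of dicts, best first, with "p" (0 to 1); they miss things now and then, are a little off and sometimes report something else, mostly with a low value. They report only what shows in the picture. A call takes as long as a camera call. They do not tell look-alikes from the thing itself.
- manip.masks_of(camera, thing): "mask" (384x512 bool, what is visible of it) and "bbox" ([left, top, right, bottom] in pixels, round what is visible of it).
The state is a dict: "clock": time; "joint_pos": joint angles; "joint_velocities": joint speeds; "tau": joint torques, N m; "position": TCP position; "ee_rot": TCP orientation; "ft_force": force on the tool from outside, world axes, zero at the start; "torque": the same for the moment, N m; "grip_width": opening from 0.0 (shut) to 1.0 (fully open).
Only numpy, scipy, OpenCV 4.12 (cv2) and the standard library are available. Lean on these libraries where they do the work, as an engineer would, in place of code of your own. Each camera call takes 0.05 s, during which the arm holds its last target.

TASK

Take the filter cartridge off the lime-green storage rest and lower it gently, with its blue nozzle towards the port, into the white V-rest of the filter holder, and let go so that it settles and centres itself there. Then slide the orange tailstock up behind it to push the nozzle into the port until it bears on the sprung seal inside: hold a firm push of about 10 N on the cartridge for half a second (the cartridge cracks above 20 N), then let go and leave the tailstock bearing on it. Leave the bottle, tip box and tube rack where they are.

Things in the scene. Friction and masses are not known exactly. Their poses are not given: they have to be found in the camera images.
- cartridge_mid (a point): Filter cartridge, a loose rigid cylinder 44 mm in diameter and 140 mm long, pale blue with a white rear cap and a blue front cap, 0.14 to 0.24 kg. The point is the centre of the cylinder; its y axis runs along the cylinder towards the blue nozzle. It starts lying level in the storage rest. Grasp it across its middle from above.
- nozzle_tip (a point): Tip of the cartridge's blue nozzle, a rigid spigot 16 mm in diameter that stands 30 mm out of the front cap on the cylinder's axis (tip 100 mm from cartridge_mid), with a tapered end 10 mm across.
- holder: Filter holder, fixed to the bench: aluminium base plate 110 x 350 x 12 mm (x, y, z). Origin at the centre of its underside on the bench, z up, y along the V-rest from the orange tailstock (at -y) towards the black port block (at +y). The port block is 70 mm wide (x), from y = 92 to 147 mm, 96 mm high.
- v_rest: White V-rest on the holder, same origin and axes as the holder: two 90-degree V saddles, each 20 mm thick along y, centred at y = -42 and +42 mm, with their top edges 61 mm above the bench, outer width 73 mm. Between them is a clear gap of 64 mm above the base plate for the fingers.
- v_axis (a point): Where the cartridge's axis lies when it is seated in the V-rest: 62 mm above the bench, midway between the two saddles; y axis towards the port. With the cartridge's centre 18 mm behind this point (towards the tailstock) it lies on both saddles with its nozzle tip 10 mm short of the port.
- port_mouth (a point): Centre of the mouth of the port, in the face of the black port block that looks at the V-rest, on the V-rest's axis, 92 mm from v_axis. The bore is square, 20 mm wide, with the seal inside at a depth that differs every time, anywhere from 10 to 20 mm, and is not measured. The seal gives on a spring of 4 N per mm, at most 8 mm.
- tailstock (a joint): Slide of the tailstock along the holder towards the port, m: 0 fully back (pad face 135 mm behind v_axis), growing towards the port, at most 0.100. Starts between 0 and 0.025. It drags with a steady 5 N of friction, which comes on top of the push on the cartridge, and stays where it is left; when let go, the seal's spring may push it back a little.
- tail_post (a point): Grip point on the orange upright post of the tailstock: post 18 mm wide (across the slide) and 14 mm thick (along the slide), its top at 113 mm above the bench, this point 95 mm above the bench, 19 mm behind the pad face. The post is free for the fingers on both sides from its top down to 33 mm above the bench.
- push_pad (a point): Centre of the face of the black round pad 26 mm across on the front of the tailstock, on the V-rest's axis, which pushes the cartridge's white rear cap. It is 62 mm above the bench.
- store: Lime-green storage rest, fixed to the bench: base 90 x 130 x 6 mm with two low V saddles 12 mm thick at y = -44 and +44 mm, tops 41 mm above the bench. Origin at the centre of its underside. The cartridge starts in it with its axis 47 mm above the bench, nozzle towards +y, its middle within 10 mm of the rest's.
- sample_bottle: White sample bottle with a green cap, 52 mm in diameter, 100 mm tall, loose, to be left alone. Origin at the centre of its underside.
- tip_box: Black tip box with a pale blue lid, 80 x 120 x 65 mm, loose, to be left alone. Origin at the centre of its underside.
- tube_rack: Lime-green rack with three green-capped tubes, 60 x 110 x 95 mm, loose, to be left alone. Origin at the centre of its underside.
Mind the look-alikes: they are no part of the job. What is meant by the part that bears cartridge_mid is not red, and is the larger of those in its own colour.

How it is judged:
By the outcome, as a careful person would: the job done as asked, in the order asked, and still so for the second after the job is handed in, with the robot touching nothing.
It also fails if it takes over 72 s, if anything falls off the work surface, if the arm or the gripper's body presses on something with over 40 N, if the wrist force passes 120 N, or if a joint passes its speed limit or range.

## Working session

There is one attempt and no reset: what is moved stays moved. The work goes in short steps, Python scripts to look and compute and a tool call to move; the robot and the scene stay as the last step left them, time stands still between calls to the robot, and variables do not carry over. Pictures are saved under pics/ and viewed, and the job is handed in when it is done.

Besides the shell and the picture viewer there is one more tool, called after "Emit:" as name(argument=value, ...), one argument or row to a line, values as JSON. arm_command: Moves the arm, as the interface text tells. Its arguments: {"type":"object","properties":{"commands":{"type":"array"},"claw":{"type":"number"},"newtons":{"type":"number"}},"required":["commands"]}

```bash
ls; mkdir -p pics; python3 - <<'E'
from workcell import manip
import cv2,numpy as np,pickle
print(manip.get_obs())
for n in ["side","top","wrist"]:
    c=manip.camera(n); cv2.imwrite(f"pics/{n}0.png",c["pixels"]); pickle.dump(c,open(f"{n}0.pkl","wb"))
    print(n,c["K"].tolist(),c["rvec"],c["tvec"])
    for t in ["cartridge_mid","nozzle_tip","holder","v_rest","tailstock","tail_post","push_pad","store","port_mouth"]:
        try:
            for d in manip.masks_of(n,t): print(n,t,round(d["p"],2),d["bbox"],d["mask"].sum())
        except Exception as e: print(n,t,e)
E
```

```text
pics
{'clock': 0.0, 'joint_pos': array([ 1.237377  ,  0.33289564, -0.06470196,  1.46095372,  0.02160358,
        1.34988288, -0.08850316]), 'joint_velocities': array([ 1.54636505e-03,  1.26423531e-03,  1.54981627e-03, -1.06720496e-03,
        2.80104935e-05,  1.04021316e-03, -1.42228272e-03]), 'tau': array([-1.18848020e-04, -6.25440860e+01,  4.94519121e-02, -3.91611958e+01,
        1.63180690e-02,  9.99002892e-03,  2.59409381e-05]), 'position': array([ 0.19102907, -0.59469542,  0.23049517]), 'ee_rot': array([-0.10955972,  0.69908354, -0.69808357,  0.10935353]), 'ft_force': array([-0.06803547, -0.15594801, -0.60495739]), 'torque': array([-0.00580878, -0.00851255, -0.00447814]), 'grip_width': 0.9998830785873016}
side [[449.00303897283993, 0.0, 256.8468408227796], [0.0, 449.00303897283993, 198.0288827810644], [0.0, 0.0, 1.0]] [ 0.86862333 -2.48823193  1.1175012 ] [0.4425334  0.34026002 0.89405634]
side cartridge_mid 0.95 [116.2, 291.0, 154.9, 336.2] 641
side cartridge_mid 0.91 [225.6, 316.0, 245.6, 383.3] 1321
side cartridge_mid 0.73 [179.5, 247.2, 246.3, 289.9] 1305
side nozzle_tip 0.9
[... 1188 characters left out ...]
ozzle_tip 0.75 [126.0, 180.3, 164.4, 198.9] 305
top nozzle_tip 0.61 [169.7, 200.0, 230.2, 226.9] 818
top nozzle_tip 0.24 [264.4, 196.9, 386.8, 238.4] 3951
top v_rest 0.66 [309.6, 203.1, 346.7, 227.3] 418
top v_rest 0.18 [366.2, 211.0, 385.0, 228.1] 195
top tailstock 0.7 [365.3, 212.0, 385.5, 229.3] 211
top tail_post 0.57 [366.1, 209.0, 386.5, 225.5] 248
top push_pad 0.59 [366.0, 211.4, 383.5, 226.6] 257
top store 0.56 [182.6, 192.4, 233.1, 234.4] 643
top port_mouth 0.91 [264.9, 200.3, 383.0, 237.6] 4113
wrist [[297.3186396354542, 0.0, 252.47075953751562], [0.0, 297.3186396354542, 188.34746567887993], [0.0, 0.0, 1.0]] [-2.3129498   1.68766827  0.2784481 ] [-0.62530134 -0.04226245  0.37945554]
```

View pics/side0.png

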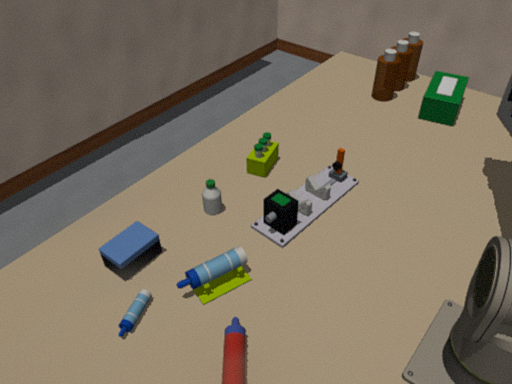

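View pics/top0.png

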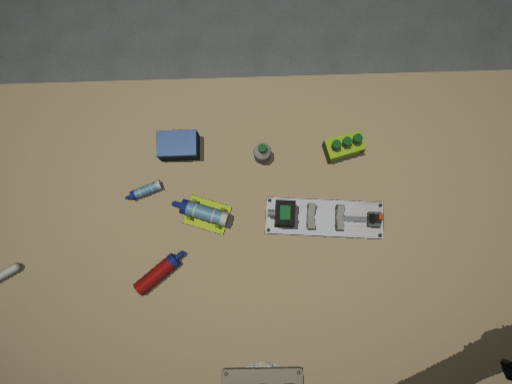

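View pics/wrist0.png

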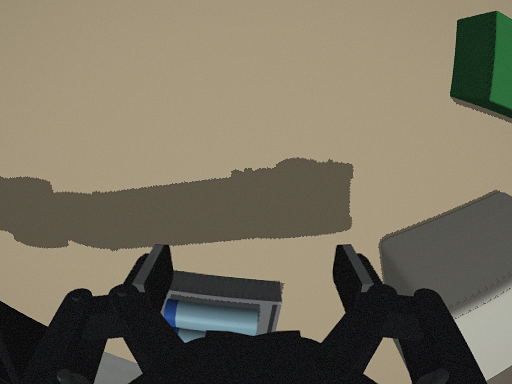

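The side view shows the store's cartridge (215,268) with its nozzle at (183,285), and the holder with its port at (283,212) and its orange post at (340,157). The small blue cartridge and the red one are decoys. Next I'll measure from depth.

```bash
cat > h.py <<'E'
import cv2,numpy as np,pickle
def cloud(c,step=1):
    d=c["depth"];h,w=d.shape
    v,u=np.mgrid[0:h,0:w]; K=c["K"]
    R,_=cv2.Rodrigues(np.asarray(c["rvec"],float)); t=np.asarray(c["tvec"],float).ravel()
    P=np.stack([(u-K[0,2])/K[0,0]*d,(v-K[1,2])/K[1,1]*d,d],-1)
    W=(P-t)@R
    W[d<=0]=np.nan
    return W
def proj(c,p):
    q,_=cv2.projectPoints(np.asarray(p,float).reshape(-1,1,3),np.asarray(c["rvec"],float),np.asarray(c["tvec"],float),c["K"],None)
    return q.reshape(-1,2)
E
python3 - <<'E'
from h import *
np.set_printoptions(precision=4,suppress=True)
for n in ["top","side"]:
    c=pickle.load(open(n+"0.pkl","rb")); W=cloud(c)
    for (u,v) in ([(206,212),(180,206),(287,213),(379,217),(269,199),(381,237),(262,152),(344,147),(178,143)] if n=="top" else [(215,268),(185,284),(283,205),(340,157),(320,185)]):
        print(n,u,v,W[v,u])
    # table
    R,_=cv2.Rodrigues(c["rvec"]); print("cam",-R.T@c["tvec"].ravel())
    hsv=cv2.cvtColor(c["pixels"],cv2.COLOR_BGR2HSV)
    box=(slice(185,245),slice(165,240)) if n=="top" else (slice(240,310),slice(170,260))
    H=hsv[box];w=W[box]
    lime=(H[...,0]>25)&(H[...,0]<45)&(H[...,1]>150)
    blue=(H[...,0]>85)&(H[...,0]<130)&(H[...,1]>60)&(w[...,2]>0.02)
    dark=blue&(H[...,1]>190)
    for nm,m in [("lime",lime),("blue",blue),("dark",dark)]:
        p=w[m];p=p[np.isfinite(p[:,0])]
        print(n,nm,len(p),p.mean(0),p.min(0),p.max(0))
E
```

```text
top 206 212 [0.5568 0.1491 0.0734]
top 180 206 [0.576  0.2242 0.0716]
top 287 213 [ 0.546  -0.0806  0.0978]
top 379 217 [ 0.5274 -0.3293  0.1162]
top 269 199 [ 0.5984 -0.0319  0.0177]
top 381 237 [ 0.4783 -0.3603  0.0107]
top 262 152 [ 0.7248 -0.0146  0.0888]
top 344 147 [ 0.7401 -0.2546  0.0649]
top 178 143 [0.7653 0.2336 0.0638]
cam [ 0.4191 -0.026   1.2267]
top lime 3 [0.5636 0.202  0.0418] [0.5469 0.1895 0.0413] [0.597  0.2097 0.0421]
top blue 450 [0.5633 0.1779 0.065 ] [0.5256 0.1073 0.0463] [0.5947 0.2518 0.0744]<stdin>:17: RuntimeWarning: Mean of empty slice.
  ret = um.true_divide(
Traceback (most recent call last):
ValueError: zero-size array to reduction operation minimum which has no identity
```

```bash
cat >> h.py <<'E'
def toplane(c,uv,z):
    R,_=cv2.Rodrigues(np.asarray(c["rvec"],float)); t=np.asarray(c["tvec"],float).ravel()
    uv=np.asarray(uv,float).reshape(-1,2);K=c["K"]
    r=np.c_[(uv[:,0]-K[0,2])/K[0,0],(uv[:,1]-K[1,2])/K[1,1],np.ones(len(uv))]@R
    o=-R.T@t; s=(z-o[2])/r[:,2]
    return o+s[:,None]*r
E
python3 - <<'E'
from h import *
np.set_printoptions(precision=4,suppress=True)
for n,b in [("top",(165,185,240,245)),("side",(170,240,260,310))]:
    c=pickle.load(open(n+"0.pkl","rb"));im=c["pixels"][b[1]:b[3],b[0]:b[2]]
    cv2.imwrite(f"pics/{n}_cart.png",cv2.resize(im,None,fx=8,fy=8,interpolation=cv2.INTER_CUBIC))
b=(255,185,395,250)
c=pickle.load(open("top0.pkl","rb"));im=c["pixels"][b[1]:b[3],b[0]:b[2]]
cv2.imwrite("pics/top_hold.png",cv2.resize(im,None,fx=5,fy=5,interpolation=cv2.INTER_CUBIC))
b=(245,140,365,250)
c=pickle.load(open("side0.pkl","rb"));im=c["pixels"][b[1]:b[3],b[0]:b[2]]
cv2.imwrite("pics/side_hold.png",cv2.resize(im,None,fx=5,fy=5,interpolation=cv2.INTER_CUBIC))
E
```

```text
(no output)
```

View pics/top_cart.png

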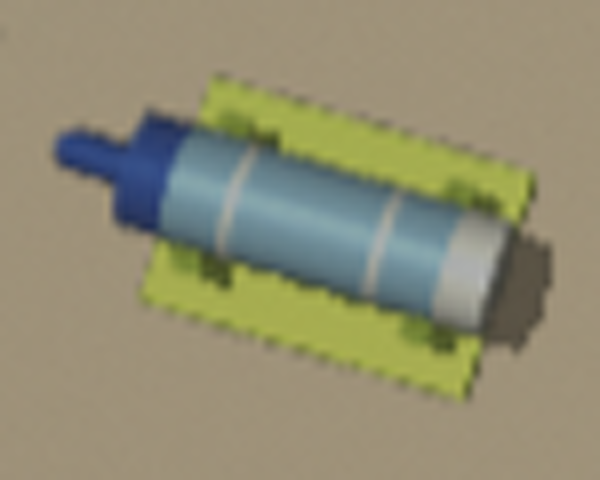

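View pics/top_hold.png

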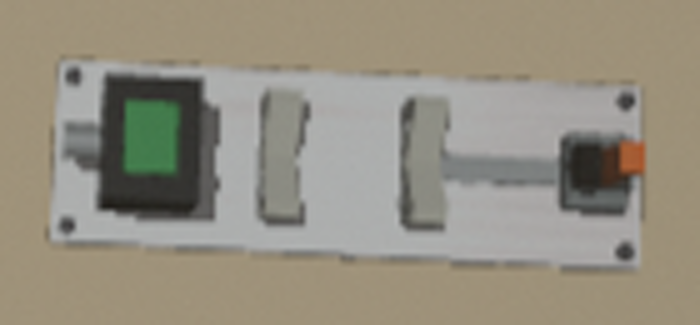

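View pics/side_hold.png

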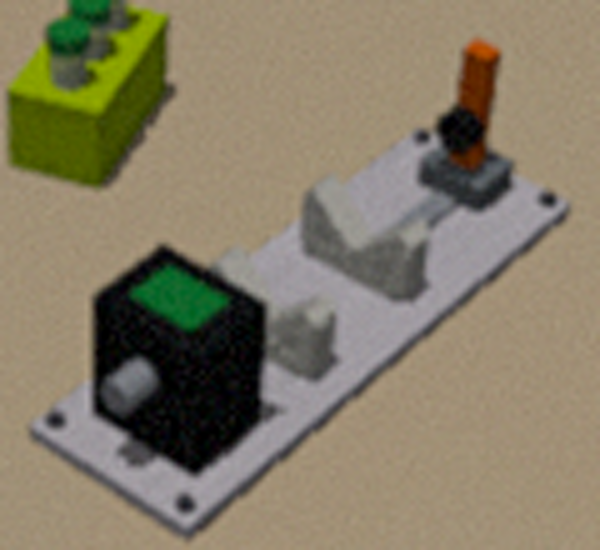

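View pics/side_cart.png

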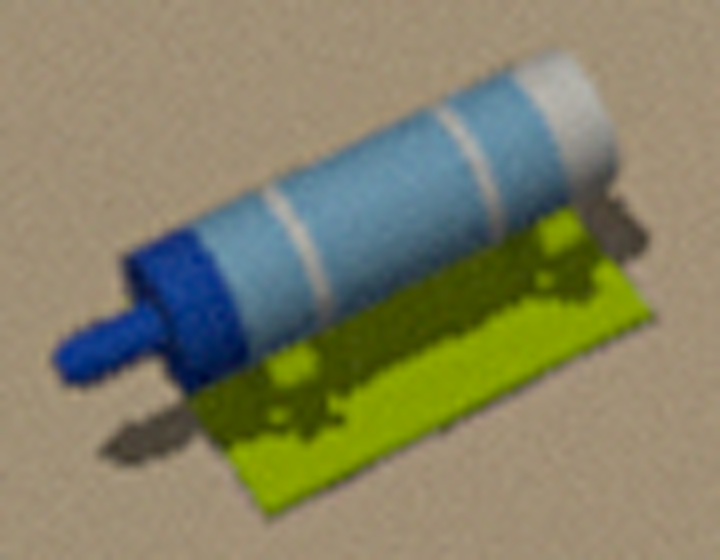

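```bash
cat > fit.py <<'E'
from h import *
from scipy.optimize import least_squares
np.set_printoptions(precision=4,suppress=True)
T=pickle.load(open("top0.pkl","rb"));S=pickle.load(open("side0.pkl","rb"))
def px(b,s,l): return (np.array(l,float)+.5)/s-.5+np.array(b[:2])
tp=px((255,185),5,[(60,62),(641,85),(637,267),(49,241),(107,75),(203,80),(197,212),(100,207)])
tm=np.array([(55,175,12),(55,-175,12),(-55,-175,12),(-55,175,12),(35,147,96),(35,92,96),(-35,92,96),(-35,147,96)])/1e3
sp=px((245,140),5,[(33,430),(187,530),(568,207),(422,128),(95,297),(163,247),(268,297),(195,343)])
sm=np.array([(55,175,12),(-55,175,12),(-55,-175,12),(55,-175,12),(35,147,96),(35,92,96),(-35,92,96),(-35,147,96)])/1e3
def tf(q,m):
    c,s=np.cos(q[2]),np.sin(q[2]); return np.c_[q[0]+c*m[:,0]-s*m[:,1],q[1]+s*m[:,0]+c*m[:,1],m[:,2]+(q[3] if len(q)>3 else 0)]
def fit(items,q0):
    f=lambda q: np.concatenate([(proj(c,tf(q,m))-p).ravel() for c,p,m in items])
    r=least_squares(f,q0,loss="soft_l1"); return r.x,f(r.x).reshape(-1,2)
for nm,it in [("top",[(T,tp,tm)]),("side",[(S,sp,sm)]),("both",[(T,tp,tm),(S,sp,sm)])]:
    q,r=fit(it,[.54,-.19,0]); print(nm,q,np.degrees(q[2])); print(r.T)
    q4,r=fit(it,[.54,-.19,0,0]); print(nm,q4)
q,_=fit([(T,tp,tm),(S,sp,sm)],[.54,-.19,0])
# post: solve slide from both
ttop=px((255,185),5,[(632,157)]);stop=px((245,140),5,[(481,46)])
# post centre at y=-135-19+s ; top 113 front/back
for s in np.arange(0,0.026,0.005):
    m=np.array([(0,-.154+s,.113)])
    print(s,proj(T,tf(q,m))-ttop,proj(S,tf(q,m))-stop)
# store: base top z=6
st=px((165,185),8,[(215,75),(533,175),(467,400),(143,300)]); sm_=np.array([(45,65,6),(45,-65,6),(-45,-65,6),(-45,65,6)])/1e3
ss=px((170,240),8,[(268,515),(655,317)]); ssm=np.array([(-45,65,6),(-45,-65,6)])/1e3
print("store",*fit([(T,st,sm_),(S,ss,ssm)],[.56,.15,0]))
# cartridge: along y, tip 100, back -70, cap front 70 ; silhouettes top
ct=px((165,185),8,[(55,150),(148,113),(117,225),(515,228),(485,330)])
cs=px((170,240),8,[(60,360)])
from numpy import array as A
cm=A([(0,100,0),(22,70,8),(-22,70,0),(22,-70,6),(-22,-70,3)])/1e3+[0,0,.047]
for it in ([(T,ct,cm)],[(T,ct,cm),(S,cs,cm[:1])]):
    print("cart",*fit(it,[.56,.15,0]))
E
python3 fit.py
```

```text
top [ 0.5395 -0.1941 -0.0628] -3.595752106597309
[[-0.6433  0.0614  0.9368  0.0569 -0.5284 -0.0779  0.3663 -0.0637]
 [ 0.0509  0.0317  0.502   0.7671  0.3496  0.1229 -1.3125 -1.1263]]
top [ 0.5403 -0.1947 -0.0635 -0.0071]
side [ 0.5403 -0.194  -0.0713] -4.086604315616345
[[-0.9294  0.0355  0.9212 -0.3815 -0.5353  0.0842  0.1552  0.6486]
 [-1.0395 -0.2293 -0.76   -0.2167 -0.0325 -0.4361  1.6653  3.5387]]
side [ 0.5453 -0.2019 -0.0743 -0.0085]
both [ 0.54   -0.1939 -0.0668] -3.8295653485967294
[[-0.6187  0.0698  0.7922 -0.0687 -0.5341 -0.0888  0.2523 -0.1721 -0.6977
   0.4261  0.8277 -0.5586 -0.2982  0.2506  0.4143  0.988 ]
 [-0.3259  0.1234  0.5896  0.3735 -0.0172 -0.1652 -1.6104 -1.5043 -0.7786
  -0.0496 -0.8558 -0.2325  0.1837 -0.2723  1.7779  3.7041]]
both [ 0.54   -0.194  -0.0669 -0.0002]
0.0 [[4.3525 0.1423]] [[ 2.6975 -1.0546]]
0.005 [[2.5064 0.0608]] [[ 1.6895 -0.2927]]
0.01 [[ 0.6609 -0.0208]] [[0.6772 0.4724]]
0.015 [[-1.1842 -0.1023]] [[-0.3396  1.2409]]
0.02 [[-3.0288 -0.1838]] [[-1.3608  2.0127]]
0.025 [[-4.873  -0.2652]] [[-2.3864  2.7879]]
store [ 0.5579  0.1569 -0.3193] [[-0.225   0.0382]
 [ 0.611  -0.084 ]
 [-0.2828  0.2936]
 [-0.7128  0.0983]
 [-0.1999 -0.0745]
 [ 0.2737 -0.7072]]
cart [ 0.5581  0.1585 -0.3054] [[ 0.3263 -0.0998]
 [ 0.1224 -0.1791]
 [-0.0622  0.5169]
 [ 0.0848 -1.1647]
 [-0.5023  0.7064]]
cart [ 0.5583  0.1583 -0.3147] [[ 0.5279 -0.4856]
 [ 0.36   -0.4566]
 [ 0.0434  0.1991]
 [ 0.187  -1.019 ]
 [-0.5343  0.8133]
 [ 0.1714  1.8001]]
```

```bash
python3 - <<'E'
from workcell import manip
from scipy.spatial.transform import Rotation as R
import numpy as np
o=manip.get_obs(); r=R.from_quat(o["ee_rot"]).as_matrix(); print(r.round(3)); print(o["clock"])
for nm,a in [("cart",-0.315),("hold",-0.067)]:
    for s in (1,-1):
        x=s*np.array([np.cos(a),np.sin(a),0]); z=r[:,2]
        print(nm,s,np.degrees(np.arctan2(z[0]*x[1]-z[1]*x[0],z@x)))
E
```

```text
[[-0.952  0.     0.306]
 [-0.306 -0.    -0.952]
 [-0.    -1.     0.   ]]
1.5
cart 1 54.1420281250726
cart -1 -125.85797187492742
hold 1 68.35138144431701
hold -1 -111.64861855568299
```

Emit:
arm_command(
  commands=[
    [[30.9,29.5,0,0,0,27],[30.9,29.5,0,0,0,27],[30.9,29.5,0,0,0,27],[30.9,29.5,0,0,0,27],[30.9,29.5,0,0,0,27],[30.9,29.5,0,0,0,27],[30.9,29.5,0,0,0,27],[30.9,29.5,0,0,0,27],[30.9,29.5,0,0,0,27],[37,76,-3,0,0,54.1],[37,76,-3,0,0,54.1],[37,76,-3,0,0,54.1],[37,76,-3,0,0,54.1],[37,76,-3,0,0,54.1],[37,76,-3,0,0,54.1],[37,76,-3,0,0,54.1],[37,76,-3,0,0,54.1],[37,76,-3,0,0,54.1],[37,76,-3,0,0,54.1],[37,76,-3,0,0,54.1]],
  ],
  claw=8.5,
  newtons=40,
)

```text
clock: 3.5
position: [0.5603, 0.1692, 0.2011]
ee_rot: [-0.417, 0.572, -0.571, 0.417]
ft_force: [0.0, -0.8, 0.4]
grip_width: 0.995
```

```bash
python3 - <<'E'
from workcell import manip
import cv2,pickle
c=manip.camera("wrist"); cv2.imwrite("pics/wrist1.png",c["pixels"]); pickle.dump(c,open("wrist1.pkl","wb"))
o=manip.get_obs();print(o["clock"],o["position"],o["ft_force"],o["joint_velocities"].round(3))
E
```

```text
3.55 [0.56080687 0.16642307 0.20112676] [ 0.34996675 -0.12364235  0.2945752 ] [ 0.044 -0.019  0.035  0.008  0.004  0.004  0.016]
```

View pics/wrist1.png

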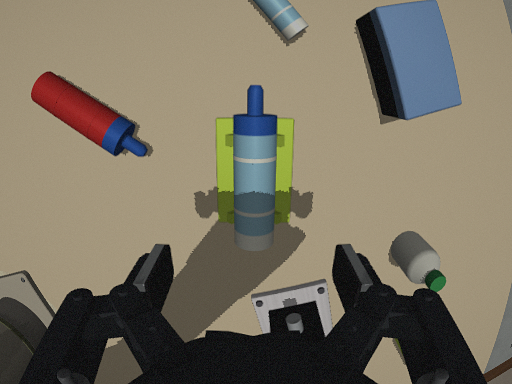

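Wrist view: the cartridge runs straight up the picture, from its tip at (255,86) to its rear at about (254,248), between the fingers. I'll refine its position with the fisheye model.

```bash
cat >> h.py <<'E'
def fplane(c,uv,z):
    R,_=cv2.Rodrigues(np.asarray(c["rvec"],float)); t=np.asarray(c["tvec"],float).ravel()
    uv=np.asarray(uv,float).reshape(-1,1,2)
    n=cv2.fisheye.undistortPoints(uv,c["K"],np.zeros(4)).reshape(-1,2)
    r=np.c_[n,np.ones(len(n))]@R; o=-R.T@t; s=(z-o[2])/r[:,2]
    return o+s[:,None]*r
def fproj(c,p):
    q,_=cv2.fisheye.projectPoints(np.asarray(p,float).reshape(-1,1,3),np.asarray(c["rvec"],float),np.asarray(c["tvec"],float).reshape(3,1),c["K"],np.zeros(4))
    return q.reshape(-1,2)
E
python3 - <<'E'
from h import *
np.set_printoptions(precision=4,suppress=True)
c=pickle.load(open("wrist1.pkl","rb"))
im=c["pixels"];cv2.imwrite("pics/w1c.png",cv2.resize(im[75:265,190:320],None,fx=3,fy=3,interpolation=cv2.INTER_CUBIC))
R,_=cv2.Rodrigues(c["rvec"]);print("cam",-R.T@c["tvec"].ravel(),R[2])
p=fplane(c,[(255.2,86),(254.5,116)],.047);print(p)
p=fplane(c,[(233.5,185),(276,185),(254.5,185)],.05);print(p,np.linalg.norm(p[0]-p[1]))
p=fplane(c,[(254,249)],.047);print(p)
W=c["depth"];print(W[160,255],W[90,255])
E
```

```text
cam [0.5844 0.2477 0.3432] [-0.0982 -0.306  -0.947 ]
[[0.5885 0.2517 0.047 ]
 [0.5787 0.2234 0.047 ]]
[[0.5364 0.1625 0.05  ]
 [0.5784 0.149  0.05  ]
 [0.5572 0.1558 0.05  ]] 0.044165925877899304
[[0.5329 0.0815 0.047 ]]
0.28309906 0.2726646
```

View pics/w1c.png

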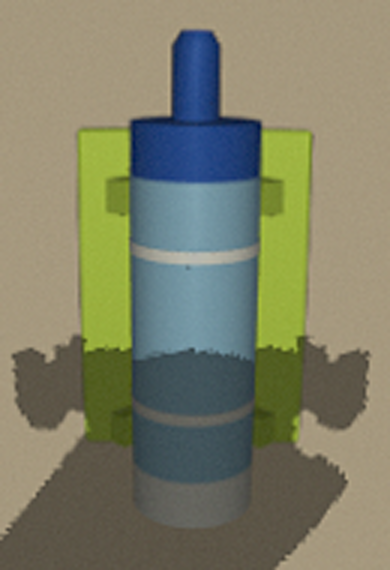

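Emit:
arm_command(
  commands=[
    [[-0.13,-0.13,-4,0,0,0],[-0.13,-0.13,-8,0,0,0],[-0.13,-0.13,-11.5,0,0,0],[-0.13,-0.13,-14,0,0,0],[-0.13,-0.13,-16,0,0,0],[-0.13,-0.13,-17,0,0,0],[-0.13,-0.13,-17.5,0,0,0],[-0.13,-0.13,-17.5,0,0,0],[-0.13,-0.13,-17.5,0,0,0]],
  ],
)

```text
clock: 4.45
position: [0.5606, 0.1635, 0.0274]
ee_rot: [0.415, -0.572, 0.573, -0.416]
ft_force: [-0.7, 1.1, -0.2]
grip_width: 0.997
```

Emit:
arm_command(
  commands=[
    [[0,0,0,0,0,0],[0,0,0,0,0,0],[0,0,0,0,0,0],[0,0,0,0,0,0],[0,0,0,0,0,0],[0,0,0,0,0,0],[0,0,0,0,0,0],[0,0,0,0,0,0]],
  ],
  claw=3.5,
  newtons=40,
)

```text
clock: 5.25
position: [0.5602, 0.1637, 0.0269]
ee_rot: [0.415, -0.572, 0.573, -0.415]
ft_force: [-1.7, -1.4, 5.8]
grip_width: 0.502
```

```bash
python3 - <<'E'
from workcell import manip
import cv2,pickle
c=manip.camera("wrist"); cv2.imwrite("pics/wrist2.png",c["pixels"]); pickle.dump(c,open("wrist2.pkl","wb"))
o=manip.get_obs();print(o["clock"],o["position"],o["ft_force"],o["grip_width"]*85)
E
```

```text
5.3 [0.5601961  0.16370071 0.02691132] [-0.40294866 -0.94627024  5.79904778] 43.0859137157296
```

View pics/wrist2.png

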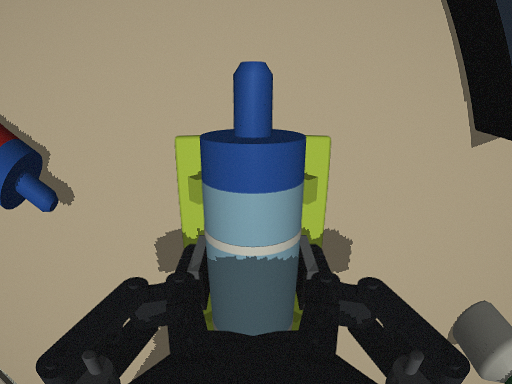

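Emit:
arm_command(
  commands=[
    [[0,0,1,0,0,0],[0,0,3,0,0,0],[0,0,6,0,0,0],[0,0,9.5,0,0,0],[0,0,12.5,0,0,0],[-0.1,-2,14.5,0,0,1],[-0.3,-5,15,0,0,2],[-0.5,-9,15,0,0,4],[-0.8,-13.5,15,0,0,6],[-1.1,-18,15,0,0,8],[-1.4,-22.5,15,0,0,10],[-1.6,-27,15,0,0,12],[-1.8,-31,15,0,0,13],[-2,-34,15,0,0,14],[-2.1,-36,15,0,0,14.2],[-2.1,-36.8,15,0,0,14.2],[-2.1,-36.8,15,0,0,14.2],[-2.1,-36.8,15,0,0,14.2]],
  ],
)

```text
clock: 7.1
position: [0.5391, -0.2026, 0.1764]
ee_rot: [-0.483, 0.516, -0.516, 0.483]
ft_force: [-0.2, 0.3, -2.7]
grip_width: 0.499
```

```bash
python3 - <<'E'
from workcell import manip
import cv2,pickle
for n in ["wrist","top","side"]:
    c=manip.camera(n); cv2.imwrite(f"pics/{n}3.png",c["pixels"]); pickle.dump(c,open(f"{n}3.pkl","wb"))
o=manip.get_obs();print(o["clock"],o["position"],o["ee_rot"],o["ft_force"],o["torque"],o["grip_width"]*85)
E
```

```text
7.25 [ 0.53915214 -0.20277204  0.1764738 ] [-0.48315354  0.51621638 -0.51612958  0.48341862] [ 0.25609807  0.58328183 -1.90789101] [0.02471095 0.05087318 0.012419  ] 43.09682544965867
```

View pics/wrist3.png

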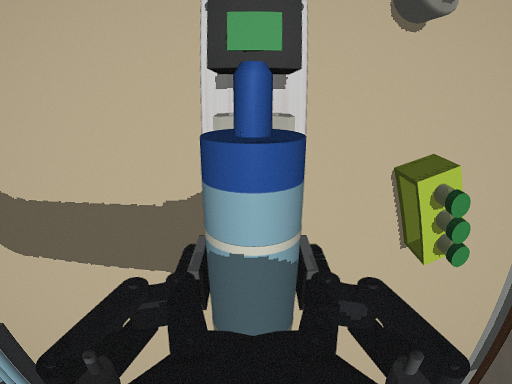

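View pics/side3.png

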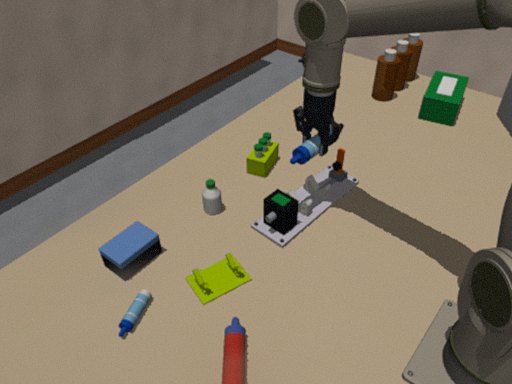

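The cartridge is held level over the holder; the port block's top edge shows at (208–302, ~68) in the wrist view. I'll check the holder position with this view.

```bash
python3 - <<'E'
from h import *
np.set_printoptions(precision=4,suppress=True)
c=pickle.load(open("wrist3.pkl","rb"))
im=c["pixels"];cv2.imwrite("pics/w3c.png",cv2.resize(im[0:150,190:320],None,fx=4,fy=4,interpolation=cv2.INTER_CUBIC))
def model(q):
    cs,s=np.cos(q[2]),np.sin(q[2])
    m=np.array([(35,92,96),(-35,92,96),(36.5,52,61),(-36.5,52,61),(36.5,32,61),(55,60,12),(-55,60,12),(55,175,12),(-55,175,12)])/1e3
    return np.c_[q[0]+cs*m[:,0]-s*m[:,1],q[1]+s*m[:,0]+cs*m[:,1],m[:,2]]
print(fproj(c,model([.540,-.194,-.0668])))
E
```

```text
[[301.8737  67.6   ]
 [206.7438  67.4462]
 [296.1387 116.4114]
 [211.8508 116.3609]
 [295.5114 138.9802]
 [307.1369 105.0887]
 [200.2222 105.0265]
 [307.5217  -2.0241]
 [199.8304  -2.2252]]
```

View pics/w3c.png

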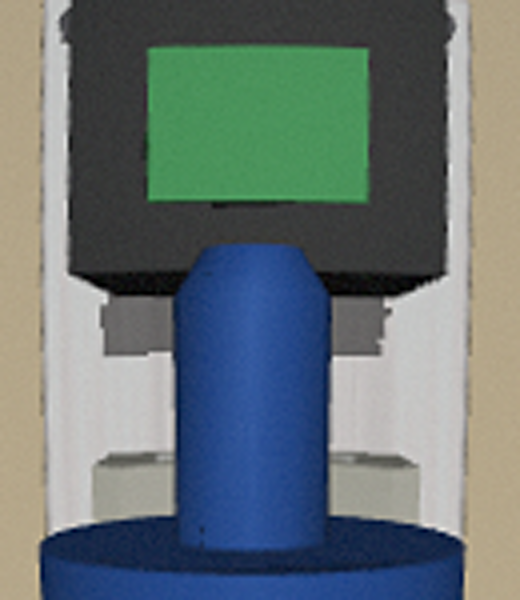

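```bash
python3 - <<'E'
from h import *
np.set_printoptions(precision=4,suppress=True)
c=pickle.load(open("wrist3.pkl","rb"))
q=[.540,-.194,-.0668]
def loc(p):
    d=p[:,:2]-q[:2];cs,s=np.cos(q[2]),np.sin(q[2]); return np.c_[cs*d[:,0]+s*d[:,1],-s*d[:,0]+cs*d[:,1]]*1e3
a=lambda x,y:(x/4+190-.4,y/4-.4)
print("tip",loc(fplane(c,[a(252,245)],.1966)))
print("nozzle L/R",loc(fplane(c,[a(175,400),a(330,400)],.1966)).mean(0))
print("cap L/R",loc(fplane(c,[(200.5,140),(305.5,140)],.1966)))
print("body L/R",loc(fplane(c,[(203.5,210),(302,210)],.1966)))
print("block",loc(fplane(c,[a(70,273),a(446,276)],.096)))
print("plate",loc(fplane(c,[a(42,200),a(468,200)],.012)))
print("tcp",loc(np.array([[.53915,-.20277,0]])))
E
```

```text
tip [[-1.4547 86.1199]]
nozzle L/R [-1.4046 70.2524]
cap L/R [[-23.2105  53.6805]
 [ 20.6506  53.6749]]
body L/R [[-23.4871  22.0916]
 [ 20.7239  22.0608]]
block [[-34.737   91.6829]
 [ 34.4274  91.2152]]
plate [[-54.3226 117.9711]
 [ 53.6146 118.0779]]
tcp [[-0.2627 -8.8072]]
```

Emit:
arm_command(
  commands=[
    [[0.1,-0.3,-2,0,0,0],[0.1,-0.3,-5,0,0,0],[0.1,-0.3,-8,0,0,0],[0.1,-0.3,-10,0,0,0],[0.1,-0.3,-11.5,0,0,0],[0.1,-0.3,-12.3,0,0,0],[0.1,-0.3,-12.6,0,0,0],[0.1,-0.3,-12.8,0,0,0],[0.1,-0.3,-12.9,0,0,0],[0.1,-0.3,-13.0,0,0,0],[0.1,-0.3,-13.0,0,0,0],[0.1,-0.3,-13.0,0,0,0]],
  ],
)

```text
clock: 8.45
position: [0.54, -0.2075, 0.0466]
ee_rot: [0.483, -0.517, 0.517, -0.483]
ft_force: [-0.4, -0.1, -1.9]
grip_width: 0.504
```

```bash
python3 - <<'E'
from workcell import manip
import cv2,pickle
for n in ["wrist"]:
    c=manip.camera(n); cv2.imwrite(f"pics/{n}4.png",c["pixels"]); pickle.dump(c,open(f"{n}4.pkl","wb"))
o=manip.get_obs();print(o["clock"],o["position"],o["ft_force"],o["torque"],o["grip_width"]*85)
E
```

```text
8.5 [ 0.53998892 -0.20746116  0.04659753] [ 0.58792863 -0.74945036 -1.62164658] [ 0.01701562  0.02239439 -0.01440418] 42.60340796812192
```

View pics/wrist4.png

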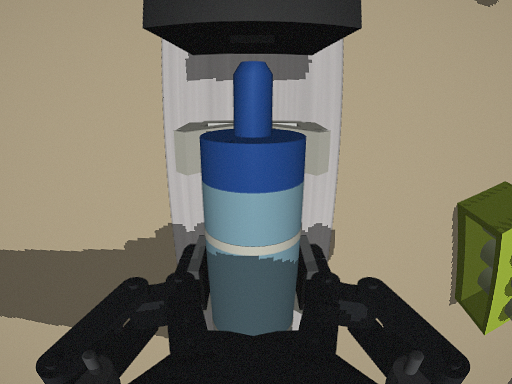

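The cartridge's centre (253) lines up with the saddle's (253) and the block's (252). I'll lower it slowly.

Emit:
arm_command(
  commands=[
    [[0,0,-0.1,0,0,0],[0,0,-0.2,0,0,0],[0,0,-0.3,0,0,0],[0,0,-0.35,0,0,0],[0,0,-0.35,0,0,0]],
  ],
)

```text
clock: 9.0
position: [0.5398, -0.2073, 0.0427]
ee_rot: [-0.483, 0.517, -0.517, 0.483]
ft_force: [-0.1, -0.3, -1.7]
grip_width: 0.501
```

Emit:
arm_command(
  commands=[
    [[0,0,-0.03,0,0,0],[0,0,-0.06,0,0,0],[0,0,-0.09,0,0,0],[0,0,-0.09,0,0,0]],
  ],
)

```text
clock: 9.4
position: [0.5399, -0.2074, 0.0422]
ee_rot: [0.483, -0.517, 0.517, -0.483]
ft_force: [-2.8, 1.5, 2.0]
grip_width: 0.503
```

Emit:
arm_command(
  commands=[
    [[0,0,0,0,0,0],[0,0,0,0,0,0],[0,0,0,0,0,0]],
  ],
  claw=4.6,
  newtons=20,
)

```text
clock: 9.7
position: [0.54, -0.2074, 0.042]
ee_rot: [0.483, -0.517, 0.517, -0.483]
ft_force: [-0.6, -0.3, -0.3]
grip_width: 0.539
```

Emit:
arm_command(
  commands=[
    [[0,0,0,0,0,0],[0,0,0,0,0,0],[0,0,0,0,0,0],[0,0,0,0,0,0],[0,0,0,0,0,0]],
  ],
  claw=6.5,
)

```text
clock: 10.2
position: [0.5399, -0.2074, 0.0419]
ee_rot: [0.483, -0.517, 0.517, -0.483]
ft_force: [-0.4, 0.5, -0.5]
grip_width: 0.763
```

```bash
python3 - <<'E'
from workcell import manip
import cv2,pickle
for n in ["wrist","side","top"]:
    c=manip.camera(n); cv2.imwrite(f"pics/{n}5.png",c["pixels"]); pickle.dump(c,open(f"{n}5.pkl","wb"))
o=manip.get_obs();print(o["clock"],o["position"],o["ft_force"],o["torque"],o["grip_width"]*85)
E
```

```text
10.35 [ 0.53987415 -0.20735703  0.04194225] [ 0.63722523 -0.6872876   0.16902647] [-0.00120796 -0.0240901   0.00344152] 64.65275704342321
```

View pics/wrist5.png

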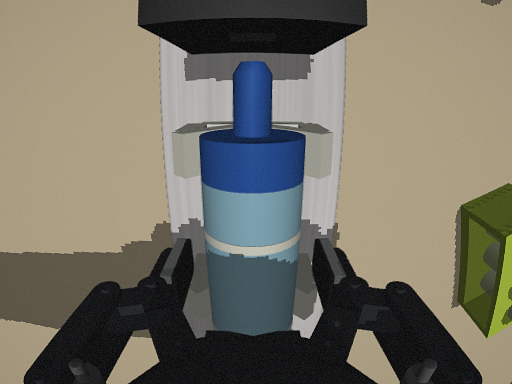

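View pics/top5.png

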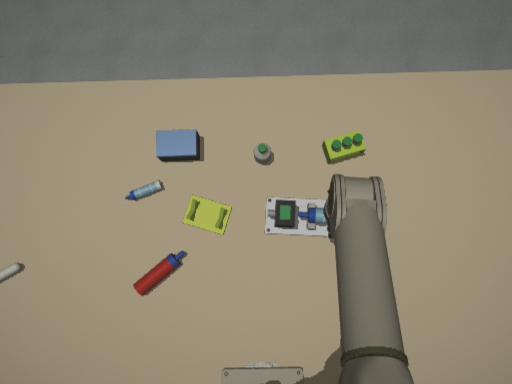

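Emit:
arm_command(
  commands=[
    [[0,0,1,0,0,0],[0,0,3,0,0,0],[0,0,6,0,0,0],[0,0,10,0,0,0],[0,0,13,0,0,0],[-0.2,-2.5,15,0,0,0],[-0.4,-6,15,0,0,0],[-0.7,-10,15,0,0,0],[-0.9,-12.5,15,0,0,0],[-0.9,-12.9,15,0,0,0],[-0.9,-12.9,15,0,0,0]],
  ],
)

```text
clock: 11.45
position: [0.5307, -0.3367, 0.1923]
ee_rot: [0.482, -0.517, 0.517, -0.483]
ft_force: [0.5, 0.7, 0.4]
grip_width: 0.766
```

```bash
python3 - <<'E'
from workcell import manip
import cv2,pickle
for n in ["wrist","side"]:
    c=manip.camera(n); cv2.imwrite(f"pics/{n}6.png",c["pixels"]); pickle.dump(c,open(f"{n}6.pkl","wb"))
o=manip.get_obs();print(o["clock"],o["position"],o["ft_force"],o["torque"],o["grip_width"]*85)
E
```

```text
11.55 [ 0.5314792  -0.33470399  0.19235853] [ 0.29573643  1.75981945 -0.65892296] [ 0.02268073 -0.00523499  0.02891288] 64.68581042428812
```

View pics/wrist6.png

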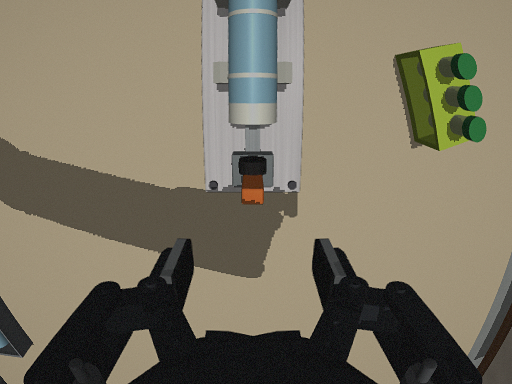

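View pics/side6.png

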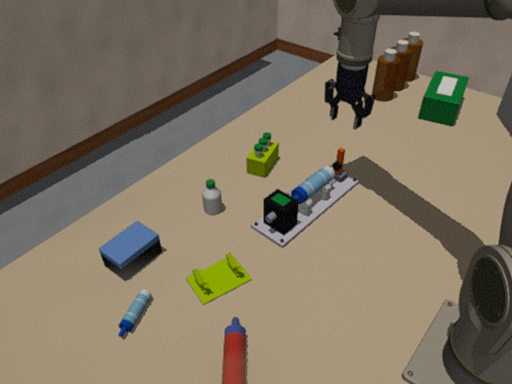

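```bash
python3 - <<'E'
from h import *
from workcell import manip
np.set_printoptions(precision=4,suppress=True)
c=pickle.load(open("wrist6.pkl","rb"))
q=[.540,-.194,-.0668]
def loc(p):
    d=p[:,:2]-q[:2];cs,s=np.cos(q[2]),np.sin(q[2]); return np.c_[cs*d[:,0]+s*d[:,1],-s*d[:,0]+cs*d[:,1]]*1e3
im=c["pixels"];cv2.imwrite("pics/w6c.png",cv2.resize(im[90:220,190:320],None,fx=4,fy=4,interpolation=cv2.INTER_CUBIC))
p=fplane(c,[(242,192),(264,192),(242,204),(264,204)],.113);print(p,p.mean(0),loc(p))
print("rear cap",loc(fplane(c,[(229,120),(277,120)],.062)))
o=manip.get_obs();print(o["position"],loc(o["position"][None]))
E
```

```text
[[ 0.5217 -0.332   0.113 ]
 [ 0.539  -0.3332  0.113 ]
 [ 0.5209 -0.3422  0.113 ]
 [ 0.5385 -0.3434  0.113 ]] [ 0.53   -0.3377  0.113 ] [[  -9.047  -138.9098]
 [   8.3304 -138.9695]
 [  -9.1999 -149.1181]
 [   8.4369 -149.1808]]
rear cap [[-21.997  -87.2314]
 [ 21.8703 -87.3526]]
[ 0.5315 -0.3347  0.1924] [[   0.8902 -140.9589]]
```

View pics/w6c.png

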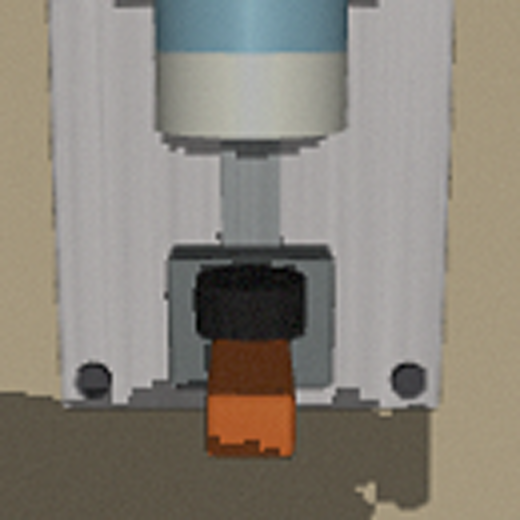

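Emit:
arm_command(
  commands=[
    [[0,0,0,0,0,0],[0,0,-1.5,0,0,0],[0,0,-3.5,0,0,0],[0,0,-6,0,0,0],[0,0,-8,0,0,0],[0,0,-10,0,0,0],[0,0,-11,0,0,0],[0,0,-11.4,0,0,0],[0,0,-11.4,0,0,0],[0,0,-11.4,0,0,0]],
  ],
)

```text
clock: 12.55
position: [0.5314, -0.3365, 0.0788]
ee_rot: [0.483, -0.516, 0.517, -0.483]
ft_force: [0.3, -0.2, -0.0]
grip_width: 0.761
```

```bash
python3 - <<'E'
from workcell import manip
import cv2,pickle
for n in ["wrist"]:
    c=manip.camera(n); cv2.imwrite(f"pics/{n}7.png",c["pixels"]); pickle.dump(c,open(f"{n}7.pkl","wb"))
o=manip.get_obs();print(o["clock"],o["position"],o["ft_force"],o["torque"],o["grip_width"]*85)
E
```

```text
12.6 [ 0.53140656 -0.33660844  0.07894657] [ 0.34561181  0.41751143 -0.83192041] [ 0.01351264 -0.0344184  -0.03487458] 64.77243597592407
```

View pics/wrist7.png

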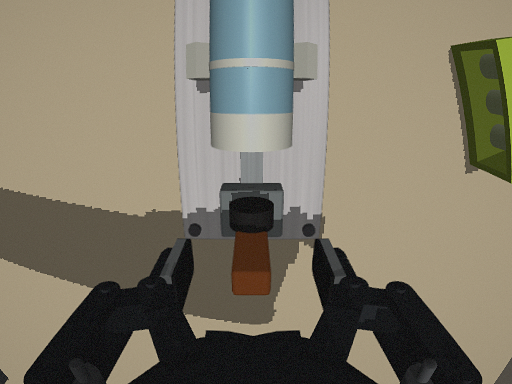

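Emit:
arm_command(
  commands=[
    [[-0.08,0,0,0,0,0],[-0.08,0,0,0,0,0],[-0.08,0,0,0,0,0],[-0.08,0,0,0,0,0],[-0.08,0,0,0,0,0],[-0.08,0,0,0,0,0],[-0.08,0,0,0,0,0],[-0.08,0,0,0,0,0],[-0.08,0,0,0,0,0]],
  ],
  claw=1.2,
  newtons=60,
)

```text
clock: 13.5
position: [0.5306, -0.3365, 0.0784]
ee_rot: [0.483, -0.516, 0.517, -0.483]
ft_force: [3.1, -0.5, 4.3]
grip_width: 0.202
```

```bash
python3 - <<'E'
from workcell import manip
import cv2,pickle
for n in ["wrist"]:
    c=manip.camera(n); cv2.imwrite(f"pics/{n}8.png",c["pixels"]); pickle.dump(c,open(f"{n}8.pkl","wb"))
o=manip.get_obs();print(o["clock"],o["position"],o["ft_force"],o["torque"],o["grip_width"]*85)
E
```

```text
13.55 [ 0.53058369 -0.33648705  0.07837054] [ 3.1905533  -0.21977388  5.32841075] [-0.18257878 -0.65306664  0.00843455] 16.612936839181675
```

View pics/wrist8.png

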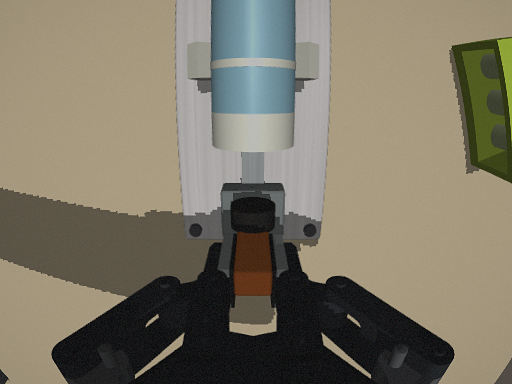

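Emit:
arm_command(
  commands=[
    [[0.01,0.15,0,0,0,0],[0.03,0.4,0,0,0,0],[0.05,0.75,0,0,0,0],[0.08,1.2,0,0,0,0],[0.11,1.65,0,0,0,0],[0.14,2.1,0,0,0,0],[0.17,2.5,0,0,0,0],[0.19,2.8,0,0,0,0],[0.2,3.0,0,0,0,0],[0.21,3.1,0,0,0,0],[0.21,3.2,0,0,0,0],[0.22,3.3,0,0,0,0]],
  ],
)

```text
clock: 14.75
position: [0.5327, -0.3049, 0.0784]
ee_rot: [0.483, -0.516, 0.518, -0.482]
ft_force: [5.3, -5.5, 3.2]
grip_width: 0.197
```

```bash
python3 - <<'E'
from workcell import manip
import cv2,pickle
for n in ["wrist"]:
    c=manip.camera(n); cv2.imwrite(f"pics/{n}9.png",c["pixels"]); pickle.dump(c,open(f"{n}9.pkl","wb"))
o=manip.get_obs();print(o["clock"],o["position"],o["ft_force"],o["torque"],o["grip_width"]*85)
E
```

```text
14.8 [ 0.53274965 -0.30466865  0.07837671] [ 5.04597116 -5.7047004   3.74995287] [-1.00030228 -0.97363273 -0.03509749] 16.978978405343252
```

View pics/wrist9.png

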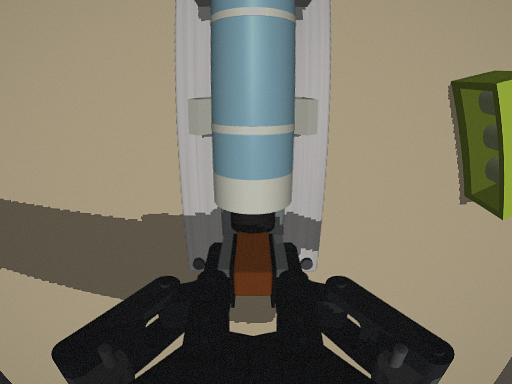

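Emit:
arm_command(
  commands=[
    [[0.04,0.1,0,0,0,0],[0.06,0.2,0,0,0,0],[0.07,0.3,0,0,0,0],[0.08,0.4,0,0,0,0],[0.09,0.5,0,0,0,0],[0.1,0.6,0,0,0,0],[0.1,0.7,0,0,0,0],[0.11,0.8,0,0,0,0]],
  ],
)

```text
clock: 15.6
position: [0.5333, -0.2976, 0.0784]
ee_rot: [0.483, -0.516, 0.518, -0.482]
ft_force: [4.0, -7.2, 4.4]
grip_width: 0.204
```

Emit:
arm_command(
  commands=[
    [[0.01,0.1,0,0,0,0],[0.02,0.2,0,0,0,0],[0.02,0.3,0,0,0,0],[0.03,0.4,0,0,0,0],[0.04,0.5,0,0,0,0],[0.04,0.6,0,0,0,0]],
  ],
)

```text
clock: 16.2
position: [0.5337, -0.2917, 0.0784]
ee_rot: [0.483, -0.516, 0.518, -0.482]
ft_force: [4.6, -7.5, 3.0]
grip_width: 0.201
```

```bash
python3 - <<'E'
from workcell import manip
import cv2,pickle
for n in ["wrist"]:
    c=manip.camera(n); cv2.imwrite(f"pics/{n}10.png",c["pixels"]); pickle.dump(c,open(f"{n}10.pkl","wb"))
o=manip.get_obs();print(o["clock"],o["position"],o["ft_force"],o["torque"],o["grip_width"]*85)
E
```

```text
16.25 [ 0.53368093 -0.29145911  0.07837597] [ 3.0238568  -6.90771525  3.87862599] [-1.28465399 -0.58228198  0.02154388] 17.02841421087134
```

View pics/wrist10.png

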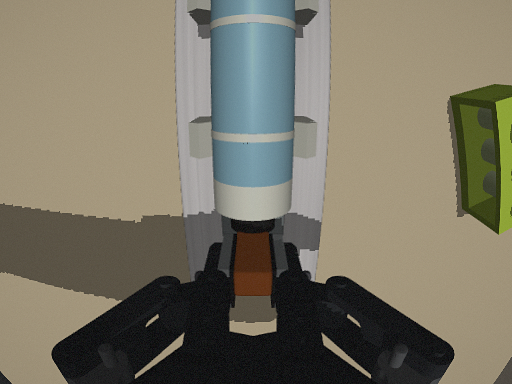

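Emit:
arm_command(
  commands=[
    [[0.01,0.1,0,0,0,0],[0.02,0.2,0,0,0,0],[0.03,0.3,0,0,0,0],[0.03,0.4,0,0,0,0],[0.04,0.5,0,0,0,0],[0.05,0.6,0,0,0,0]],
  ],
)

```text
clock: 16.85
position: [0.5341, -0.2857, 0.0784]
ee_rot: [0.483, -0.516, 0.518, -0.482]
ft_force: [3.1, -7.4, 5.4]
grip_width: 0.197
```

Emit:
arm_command(
  commands=[
    [[0.01,0.1,0,0,0,0],[0.02,0.2,0,0,0,0],[0.02,0.3,0,0,0,0],[0.03,0.4,0,0,0,0]],
  ],
)

```text
clock: 17.25
position: [0.5344, -0.2817, 0.0784]
ee_rot: [0.483, -0.516, 0.518, -0.482]
ft_force: [3.3, -7.1, 4.7]
grip_width: 0.203
```

Emit:
arm_command(
  commands=[
    [[0.01,0.08,0,0,0,0],[0.01,0.16,0,0,0,0],[0.02,0.24,0,0,0,0]],
  ],
)

```text
clock: 17.55
position: [0.5345, -0.2795, 0.0784]
ee_rot: [0.483, -0.516, 0.518, -0.482]
ft_force: [1.6, -7.5, 5.2]
grip_width: 0.202
```

Emit:
arm_command(
  commands=[
    [[0.01,0.08,0,0,0,0],[0.01,0.16,0,0,0,0],[0.02,0.24,0,0,0,0]],
  ],
)

```text
clock: 17.85
position: [0.5346, -0.2783, 0.0784]
ee_rot: [0.483, -0.516, 0.519, -0.481]
ft_force: [3.8, -13.0, 2.3]
grip_width: 0.2
```

Emit:
arm_command(
  commands=[
    [[0.01,0.08,0,0,0,0],[0.01,0.14,0,0,0,0],[0.01,0.2,0,0,0,0]],
  ],
)

```text
clock: 18.15
position: [0.5347, -0.2774, 0.0784]
ee_rot: [0.483, -0.516, 0.519, -0.481]
ft_force: [4.6, -15.6, 1.0]
grip_width: 0.202
```

Emit:
arm_command(
  commands=[
    [[0,0.04,0,0,0,0],[0,0.04,0,0,0,0],[0,0.04,0,0,0,0]],
  ],
)

```text
clock: 18.45
position: [0.5347, -0.2772, 0.0784]
ee_rot: [0.483, -0.516, 0.519, -0.481]
ft_force: [4.9, -16.3, -0.2]
grip_width: 0.202
```

```bash
python3 - <<'E'
from workcell import manip
import cv2,pickle
for i in range(6):
    c=manip.camera("wrist")
    o=manip.get_obs();print(o["clock"],o["position"],o["ft_force"])
cv2.imwrite(f"pics/w11.png",c["pixels"])
E
```

```text
18.5 [ 0.53467438 -0.27721891  0.07843579] [  4.46684496 -15.25736998   0.82970335]
18.55 [ 0.53466142 -0.27721339  0.0784019 ] [  4.80904851 -15.53491126   1.10885312]
18.6 [ 0.53464645 -0.27723609  0.07840217] [  4.70486041 -15.03522899   0.39999081]
18.65 [ 0.53466166 -0.27721634  0.0784223 ] [  4.31203095 -15.51022517   0.88224875]
18.7 [ 0.53466428 -0.27724321  0.07841831] [  5.33669037 -15.59790611   1.41585104]
18.75 [ 0.53464681 -0.27724837  0.0784407 ] [  5.2708991  -14.79683597   0.7089458 ]
```

View pics/w11.png

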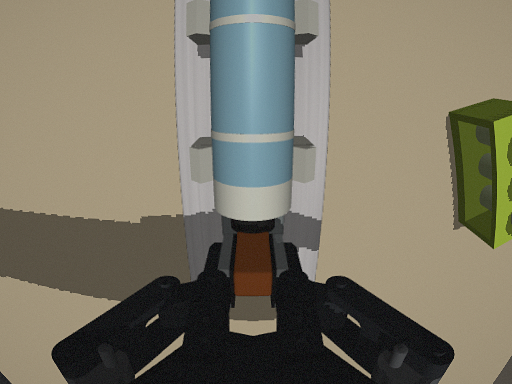

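Emit:
arm_command(
  commands=[
    [[0,0.05,0,0,0,0],[0,0.05,0,0,0,0],[0,0.05,0,0,0,0],[0,0.05,0,0,0,0],[0,0.05,0,0,0,0],[0,0.05,0,0,0,0],[0,0.05,0,0,0,0],[0,0.05,0,0,0,0],[0,0.05,0,0,0,0],[0,0.05,0,0,0,0]],
  ],
)

```text
clock: 19.75
position: [0.5347, -0.277, 0.0784]
ee_rot: [0.483, -0.516, 0.52, -0.481]
ft_force: [6.2, -16.1, 0.1]
grip_width: 0.199
```

```bash
python3 - <<'E'
from workcell import manip
for i in range(4):
    c=manip.camera("wrist")
    o=manip.get_obs();print(o["clock"],o["position"],o["ft_force"])
E
```

```text
19.8 [ 0.53468801 -0.27701721  0.07844837] [  4.6646566  -16.86379951   1.47582463]
19.85 [ 0.53468562 -0.27700613  0.07843813] [  4.77630962 -16.35204666   0.07166799]
19.9 [ 0.53469424 -0.27699227  0.07842845] [  5.05302511 -16.51499203   0.22610276]
19.95 [ 0.53469229 -0.27700407  0.07842063] [  4.57106149 -17.01832173   1.23411718]
```

Emit:
arm_command(
  commands=[
    [[0.04,-0.05,0,0,0,0],[0.08,-0.1,0,0,0,0],[0.1,-0.15,0,0,0,0],[0.1,-0.15,0,0,0,0]],
  ],
)

```text
clock: 20.35
position: [0.5348, -0.2771, 0.0784]
ee_rot: [0.483, -0.517, 0.518, -0.481]
ft_force: [-1.1, -10.7, 7.2]
grip_width: 0.203
```

Emit:
arm_command(
  commands=[
    [[0,0,0,0,0,0],[0,0,0,0,0,0],[0,0,0,0,0,0],[0,0,0,0,0,0],[0,0,0,0,0,0],[0,0,0,0,0,0],[0,0,0,0,0,0],[0,0,0,0,0,0]],
  ],
  claw=6,
  newtons=20,
)

```text
clock: 21.15
position: [0.536, -0.2731, 0.0779]
ee_rot: [-0.483, 0.517, -0.517, 0.483]
ft_force: [0.1, -0.1, 1.0]
grip_width: 0.704
```

```bash
python3 - <<'E'
from workcell import manip
import cv2,pickle
for n in ["wrist"]:
    c=manip.camera(n); cv2.imwrite(f"pics/{n}12.png",c["pixels"]); pickle.dump(c,open(f"{n}12.pkl","wb"))
o=manip.get_obs();print(o["clock"],o["position"],o["ft_force"],o["torque"],o["grip_width"]*85)
E
```

```text
21.2 [ 0.53604057 -0.27314695  0.07792626] [0.41676723 0.23442693 0.30867892] [-0.02146404  0.02921133  0.02203183] 59.84829951981243
```

View pics/wrist12.png

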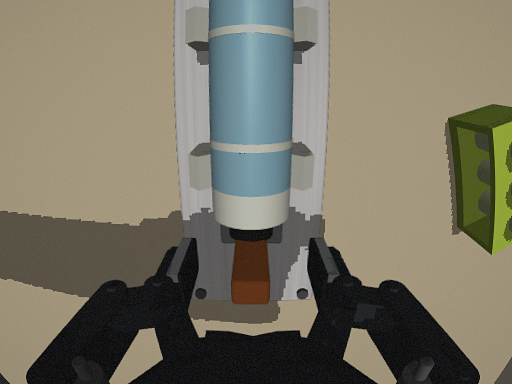

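The post is clear of both fingers, and the pad is on the cap at (250,232). I'll retract and inspect.

Emit:
arm_command(
  commands=[
    [[0,0,1,0,0,0],[0,0,3,0,0,0],[0,0,6,0,0,0],[0,0,9,0,0,0],[0,0,12,0,0,0],[0,-1,14,0,0,0],[0,-3,15,0,0,0],[-1,-7,15,0,0,0],[-2,-11,15,0,0,0],[-3,-15,15,0,0,0],[-4,-19,15,0,0,0],[-5,-22,15,0,0,0],[-6,-24,15,0,0,0],[-6,-24,15,0,0,0],[-6,-24,15,0,0,0],[-6,-24,15,0,0,0]],
  ],
)

```text
clock: 22.8
position: [0.477, -0.5119, 0.2285]
ee_rot: [0.483, -0.516, 0.516, -0.484]
ft_force: [-0.1, -0.4, 0.6]
grip_width: 0.705
```

```bash
python3 - <<'E'
from workcell import manip
import cv2,pickle
for n in ["wrist","side","top"]:
    c=manip.camera(n); pickle.dump(c,open(f"{n}13.pkl","wb"))
    if n=="wrist": cv2.imwrite(f"pics/{n}13.png",c["pixels"])
    else:
        b=(240,130,380,255) if n=="side" else (250,180,400,250)
        cv2.imwrite(f"pics/{n}13c.png",cv2.resize(c["pixels"][b[1]:b[3],b[0]:b[2]],None,fx=4,fy=4,interpolation=cv2.INTER_CUBIC)); cv2.imwrite(f"pics/{n}13.png",c["pixels"])
o=manip.get_obs();print(o["clock"],o["position"],o["ft_force"],o["torque"],o["grip_width"]*85)
E
```

```text
22.95 [ 0.47685523 -0.51214099  0.22834747] [0.53693564 0.94435852 0.11137063] [0.04488362 0.03363179 0.00854702] 59.61313995180213
```

View pics/side13c.png

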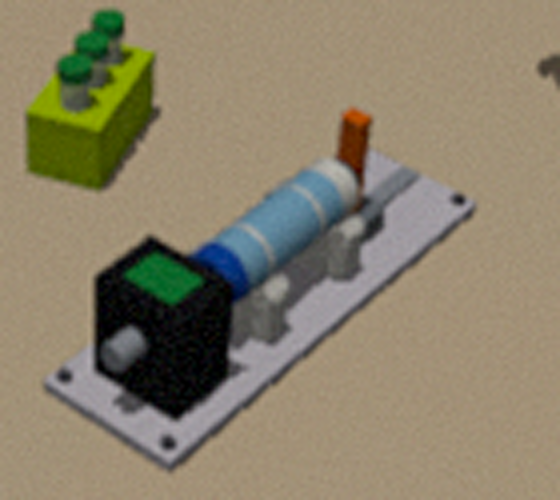

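View pics/top13c.png

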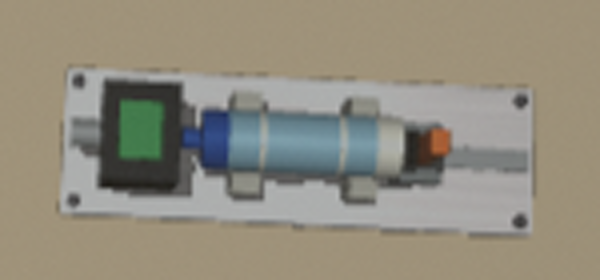

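View pics/side13.png

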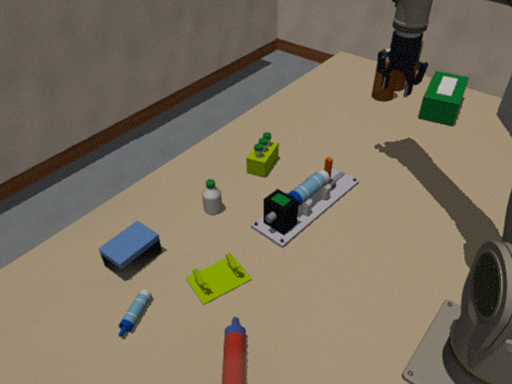

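```bash
python3 - <<'E'
from h import *
c=pickle.load(open("top13.pkl","rb"));q=[.540,-.194,-.0668]
def loc(p):
    d=p[:,:2]-q[:2];cs,s=np.cos(q[2]),np.sin(q[2]); return (np.c_[cs*d[:,0]+s*d[:,1],-s*d[:,0]+cs*d[:,1]]*1e3).round(1)
a=lambda x,y:((x+.5)/4-.5+250,(y+.5)/4-.5+180)
print("cap front",loc(toplane(c,[a(202,138)],.066)),"rear",loc(toplane(c,[a(404,148)],.07)),"block face",loc(toplane(c,[a(183,138)],.096)),"post",loc(toplane(c,[a(441,143)],.113)))
t0=pickle.load(open("top0.pkl","rb"))
d=cv2.absdiff(c["pixels"],t0["pixels"]).max(2)
for n,b in dict(bottle=(245,135,280,170),box=(150,125,205,165),rack=(318,128,370,165)).items(): print(n,d[b[1]:b[3],b[0]:b[2]].mean(),(d[b[1]:b[3],b[0]:b[2]]>50).sum())
E
```

```text
cap front [[ 0.5 74.7]] rear [[ -0.7 -68.2]] block face [[-3.5 90. ]] post [[ -1.  -84.8]]
bottle 1.103673469387755 0
box 1.2172727272727273 0
rack 1.1683991683991684 0
```

```bash
python3 - <<'E'
from workcell import manip
print(manip.hand_in()); print(manip.get_obs()["clock"])
E
```

```text
the job is handed in; nothing more can be done
None
the job is handed in; nothing more can be done
```

The job is done and handed in at about 23 s of the 72 s allowed; the hand-in reports no verdict.

**What I did:**
- I took the larger blue cartridge off the lime-green rest and lowered it into the V-rest with its nozzle towards the port, about 17 mm behind `v_axis`. The first touch was light, about 4 N. I then let go so it could settle.
- I gripped the orange post and slid the tailstock about 60 mm. The force along the slide was about 5.5 N for the tailstock alone and 7.3 N once it was pushing the cartridge. It rose at the seal.
- I held for more than a second at about 15.3 N and then 16.6 N in total. That is roughly 10 to 11 N on the cartridge. I then eased off, let go and backed away.

**Last checks:**
- **Cartridge and nozzle:** from the top view, the front cap's face is 74.7 mm ahead of `v_axis`. That puts the nozzle tip about 13 mm inside the port; the slide's travel gave 14 mm.
- **Tailstock:** from the top view the pad face is at about −66 mm and the cartridge's rear at −68 mm (−65 mm from the front cap). They agree within the 2–3 mm accuracy of that view, so the pad bears on the cap.
- **Bottle, tip box and tube rack:** their pixels in the top view are unchanged.
- **Robot:** it stands clear, with no contact force beyond noise (about 1 N).

**Not measured directly:** the push on the cartridge is the wrist force minus the slide's friction, so it is good to about 1 N. I expect the seal's spring to have pushed the tailstock back about 1 mm after release, which was too small to confirm in the pictures.

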